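Start a cheese on the green ripening programme

TASK

Pull the ripening cabinet's drawer out to its stop, take the cheese from the green mat and set it gently, flat side down, on the drawer's tray, then push the drawer fully shut. After that, turn the selector knob on top of the cabinet from off until its white pointer clicks in at the green mark, and let go. Leave the other cheese, the bowl and the brush where they are.

Things in the scene. Friction and masses are not known exactly. Their poses are not given: they have to be found in the camera images.
- cabinet: White bench-top ripening cabinet, 240 deep (x) x 300 wide (y) x 140 mm high, fixed; origin at the centre of its underside, z up; its front, with the drawer, faces its own -x, roughly to the robot. Its flat top carries a dark dial panel with the knob.
- drawer: Drawer; slides 120 mm along the cabinet's -x to a stop; starts up to 15 mm open. Flat tray 210 deep x 258 mm wide inside, side and back walls 22 mm. Origin at the centre of the tray floor's upper face, 60 mm above the bench, axes as the cabinet's. Front plate 12 mm thick, inner face at x -105 mm, top edge 67 mm over the tray floor. Fully out, the floor is bare from the plate to 118 mm behind it.
- drawer_handle (a point): Middle of the drawer's handle: dark round bar 12 mm thick, 142 mm long along the drawer's y, its axis 42 mm in front of the front plate, 107 mm above the bench, 33 mm below the cabinet's top; posts to the plate 58 mm either side of the middle. In the cabinet's frame its x is -172 mm shut, -292 mm fully out.
- knob (a joint): Angle of the black selector knob in rad, positive anticlockwise seen from above; 0 (white tick, towards the cabinet's +x) is off, where it starts. It clicks into detents at -1.3, -0.65, 0, 0.65 and 1.3; end stops at -1.42 and 1.42.
- knob_grip (a point): Point on the knob's upright axis at grip height, 29 mm above the cabinet's top. The knob is a disc 68 mm across, 8 mm thick, with a grip bar 64 mm long, 16 mm wide and 34 mm high (top 44 mm above the cabinet's top) along this point's x, from -28 to +36 mm; a white line marks the pointing (+x) end. Turns with the knob.
- knob_index (a point): The point that the knob's pointer aims at: on the pointer's line, 56 mm from the knob's axis; it lies over a mark's centre when the knob is set to that mark. Turns with the knob.
- mark_green: Flat round green programme mark, 18 mm across, 2 mm thick, fixed on the cabinet's dial panel 56 mm from the knob's axis; origin at the centre of its underside. The four marks lie at knob angles -1.3, -0.65, 0.65 and 1.3; which colour is where varies.
- mark_yellow: Flat round yellow programme mark, 18 mm across, 2 mm thick, fixed on the cabinet's dial panel 56 mm from the knob's axis; origin at the centre of its underside. The four marks lie at knob angles -1.3, -0.65, 0.65 and 1.3; which colour is where varies.
- mark_red: Flat round red programme mark, 18 mm across, 2 mm thick, fixed on the cabinet's dial panel 56 mm from the knob's axis; origin at the centre of its underside. The four marks lie at knob angles -1.3, -0.65, 0.65 and 1.3; which colour is where varies.
- mark_blue: Flat round blue programme mark, 18 mm across, 2 mm thick, fixed on the cabinet's dial panel 56 mm from the knob's axis; origin at the centre of its underside. The four marks lie at knob angles -1.3, -0.65, 0.65 and 1.3; which colour is where varies.
- mat_green: Green plastic draining mat, 130 x 110 x 3 mm, fixed on the bench; origin at the centre of its underside. One firm cheese stands on it.
- mat_yellow: Yellow plastic draining mat, 130 x 110 x 3 mm, fixed on the bench; origin at the centre of its underside. One firm cheese stands on it.
- cheese_green: The cheese to load: firm white round cheese standing on the green mat, 62 mm across and 36 mm high, about 130 g; origin at the centre of its underside, z up.
- cheese_yellow: The same kind of cheese standing on the yellow mat, 62 mm across and 36 mm high; leave it. Origin at the centre of its underside.
- bowl: Steel bowl, 100 mm across and 70 mm high, standing on the bench; leave it. Origin at the centre of its underside.
- brush: Brush with a blue handle, 200 mm long, lying on the bench along its own x; leave it. Origin near its middle, on the underside.
Not all that is in view belongs to the job. Leave any brown or purple look-alike of the cheese_green alone.

How it is judged:
On the way, in this order (a step that is already met when the one before it is completed fails the run):
1. the drawer is pulled out to its stop (at least 110 of 120 mm) (x of drawer_handle in the frame of cabinet below -0.282 m), for 0.1 s.
2. the cheese from the green mat stands released, flat side down, on the tray of the open drawer (at least 70 mm out) (z of cheese_green in the frame of drawer between -0.006 and 0.006 m and x of cheese_green in the frame of drawer between -0.105 and 0.105 m and y of cheese_green in the frame of drawer between -0.135 and 0.135 m and angle between cheese_green's own z axis and vertical below 0.15 rad and contact force between the fingers and cheese_green below 0.1 N and x of drawer_handle in the frame of cabinet below -0.242 m), for 0.2 s.
3. the drawer is shut (within 8 mm) with the cheese in it (z of cheese_green in the frame of drawer between -0.006 and 0.006 m and x of cheese_green in the frame of drawer between -0.105 and 0.105 m and y of cheese_green in the frame of drawer between -0.135 and 0.135 m and angle between cheese_green's own z axis and vertical below 0.15 rad and x of drawer_handle in the frame of cabinet above -0.18 m), for 0.2 s.
4. the knob points at the green mark (horizontal distance between knob_index and mark_green below 0.01 m), for 0.3 s.
At the end, for the whole second after the job is handed in: The drawer is within 8 mm of shut, the green mat's cheese stands flat side down on the drawer's tray (tilt under 0.15 rad, underside within 6 mm of the tray floor), at rest; the knob rests with its index point within 10 mm of the green mark's centre (all of step 3 and contact force between the fingers and cheese_green below 0.1 N and horizontal distance between knob_index and mark_green below 0.01 m and velocity of joint knob between -0.1 and 0.1 rad/s and linear speed of cheese_green below 0.02 m/s); the robot touches nothing.
It fails at once if the cheese on the yellow mat is moved more than 20 mm (distance of cheese_yellow from where it was at the start of the episode above 0.02 m).
It fails at once if the bowl is moved more than 20 mm (distance of bowl from where it was at the start of the episode above 0.02 m).
It fails at once if the brush is moved more than 20 mm (distance of brush from where it was at the start of the episode above 0.02 m).
It fails at once if the cheese is let go of more than 20 mm above the tray floor's level (dropped) (z of cheese_green in the frame of drawer above 0.02 m and contact force between the fingers and cheese_green below 0.05 N).
It also fails if it takes over 72 s, if anything falls off the work surface, if the arm or the gripper's body presses on something with over 40 N, if the wrist force passes 120 N, or if a joint passes its speed limit or range.

ROBOT

A 7-joint arm with a two-finger parallel gripper is mounted at the origin on the work surface. World frame = base frame: x ahead of the robot, y to its left, z up, the work surface at z = 0. Lengths are in m, angles in rad, forces in N, time in s.
With the tool pointing down it reaches from about 0.4 to 0.85 m from the base axis. Payload 4.5 kg.
Tool frame: the origin (TCP) lies midway between the tips of the shut fingers; the grasp point (between the pads) lies 19 mm behind it; z points along the fingers, y is the direction in which the jaws open and shut (so a half turn about z gives the same grasp; the last joint's range is limited). The gripper opens to 88 mm and grips with 3 to 60 N. Pads are 18 mm wide; open, the fingers measure 123 mm over their backs; the gripper's body (75 mm by 187 mm) begins 45 mm behind the grasp point.
Start: joints at [1.174, 0.689, -0.195, 1.565, 0.157, 0.902, -0.215], TCP at [0.261, -0.568, 0.239] pointing down, gripper open.
Joint ranges: [-3.01, 3.01], [-0.46, 2.08], [-1.47, 1.51], [0.13, 2.56], [-1, 4.14], [0.04, 2.09], [-2.66, 2.66]. Speed limits (rad/s): [2.57, 2.57, 3.14, 3.14, 3.14, 3.14, 3.14].

INTERFACE

Orientations are given as a unit quaternion [x, y, z, w].
In Python, from plant import r gives the robot as it stands. The module is installed in compiled form; this text tells all that it offers.
- The arm moves only by the tool carry_out, never from a script. Its argument "commands" is a list of rows, each a list of 6 numbers: the shift along the tool's x, y, z in m, then the turn, a rotation vector about the tool's x, y, z in degrees. In form: [[dx, dy, dz, wx, wy, wz], ...]. A call has 1 to 12 rows; each row is the pose to reach, as a shift and turn from the pose commanded when the call began, along the tool's axes at that moment; what a row does not reach only later rows make up. A row lasts 1/10 s, in which the tool goes at most 50 mm and 8.59 degrees, less where a joint would pass 70% of its speed; a pose out of reach is approached as far as the arm can. A call with a gripper value outside its range is refused whole. "fingers" is the closure in counts, from 0 (fully open) to 255 (shut), set as the call begins (left out, the last holds). The fingers move at their own pace and stop on an object; "grip_force" is the grip in N (left out, the last holds). Time passes only in rows, so rows that repeat a pose let the fingers close. It gives the time, the measured TCP pose, the force and the opening at its end, in the units of the state.
- r.get_state(): the state, without advancing time (a new reading comes with each control period).
- r.snapshot(name): name is "scene" or "top" or "wrist"; returns a dict with "img" (400x640x3 uint8, blue, green, red), "intrinsics" (3x3 intrinsics, pixels), "k1" (the pictures are not rectified: a ray, as slopes to the right and down, at radius r is drawn at 1 + k1 r^2 times it, then the intrinsics apply), "extrinsics" (4x4, takes a point from camera to world coordinates); the wrist camera has in their place "tool_from_camera" (4x4, takes a point from camera to tool coordinates, whose origin is the TCP and whose axes are the flange's). Camera axes: x right, y down, z forward; pixel columns grow to the right and rows downward; lengths in m; the calibration is good to about 2 mm. A picture is of the moment at which its call begins: read the wrist's pose just before it. There is no depth.
- r.finish_job(): hands the job in, once; it reports no verdict.
Trained networks look in a picture, given as the dict that the camera call returned (one of the last four; its "shot" number tells which), for a name from the list of things; names that differ only in an ending like _2 or _b are one class to them, and where a whole thing is asked for, a point or a joint stands for the part that bears it (a point fixed in the world has none). Each returns a list of dicts, best first, with "p" (0 to 1); they miss things now and then, are a little off and sometimes report something else, mostly with a low value. They report only what shows in the picture. A call takes as long as a camera call. They do not tell look-alikes from the thing itself.
- r.spot_in(picture, label): "xyz" ([x, y, z] in m, in world coordinates, good to about 4 mm: the middle of the surface that is visible of it).
- r.spot_point(picture, label): "xyz" ([x, y, z] in m, in world coordinates, good to about 4 mm: a listed point, or the origin of a listed thing).
The state is a dict: "clock": time; "q": joint angles; "qd": joint speeds; "joint_torque": joint torques, N m; "tool_pos": TCP position; "eef_rot": TCP orientation; "contact_force": force on the tool from outside, world axes, zero at the start; "moment": the same for the moment, N m; "opening": opening from 0.0 (shut) to 1.0 (fully open).
Only numpy, scipy, OpenCV 4.12 (cv2) and the standard library are available. Lean on these libraries where they do the work, as an engineer would, in place of code of your own. Each camera call takes 0.05 s, during which the arm holds its last target.

## Working session

There is one attempt and no reset: what is moved stays moved. The work goes in short steps, Python scripts to look and compute and a tool call to move; the robot and the scene stay as the last step left them, time stands still between calls to the robot, and variables do not carry over. Pictures are saved under pics/ and viewed, and the job is handed in when it is done.

Besides the shell and the picture viewer there is one more tool, called after "Request:" in YAML: its name, and indented under it one key for each argument. carry_out: Moves the arm, as the interface text tells. Its arguments: {"type":"object","properties":{"commands":{"type":"array","items":{"type":"array","items":{"type":"number"}}},"fingers":{"type":"number"},"grip_force":{"type":"number"}},"required":["commands"]}

```bash
mkdir -p pics
python3 - <<'E'
from plant import r
import cv2,numpy as np
s=r.get_state();print({k:np.round(v,3) for k,v in s.items()})
for n in ["scene","top"]:
    p=r.snapshot(n);cv2.imwrite(f"pics/{n}0.png",p["img"])
    for l in ["cabinet","drawer","drawer_handle","knob_grip","knob_index","mark_green","mat_green","cheese_green","cheese_yellow","bowl","brush","mat_yellow"]:
        print(n,l,[(round(d["p"],2),np.round(d["xyz"],3).tolist()) for d in r.spot_point(p,l)[:3]])
print(r.get_state()["clock"])
E
```

```text
{'clock': np.float64(0.0), 'q': array([ 1.174,  0.69 , -0.195,  1.566,  0.157,  0.903, -0.215]), 'qd': array([ 0.   ,  0.002,  0.   , -0.001,  0.001, -0.001, -0.   ]), 'joint_torque': array([ 0.0000e+00, -5.2756e+01, -1.2660e+00, -1.5343e+01, -5.3000e-02,
        7.0000e-03,  0.0000e+00]), 'tool_pos': array([ 0.261, -0.567,  0.238]), 'eef_rot': array([ 0.977,  0.214, -0.   , -0.001]), 'contact_force': array([-0.574,  0.091,  0.316]), 'moment': array([-0.005,  0.007, -0.008]), 'opening': np.float64(1.003)}
scene cabinet [(0.79, [0.725, 0.23, -0.0])]
scene drawer []
scene drawer_handle [(0.91, [0.55, 0.191, 0.105])]
scene knob_grip [(0.88, [0.692, 0.164, 0.169])]
scene knob_index [(0.66, [0.744, 0.18, 0.14])]
scene mark_green [(0.59, [0.693, 0.221, 0.142])]
scene mat_green [(0.69, [0.485, -0.352, 0.003]), (0.48, [0.545, -0.153, 0.002])]
scene cheese_green [(0.83, [0.354, -0.314, -0.002]), (0.69, [0.486, -0.351, 0.003]), (0.62, [0.402, -0.481, 0.005])]
scene cheese_yellow [(0.78, [0.546, -0.152, 0.002])]
scene bowl [(0.6, [0.702, -0.128, -0.0])]
scene brush [(0.86, [0.681, -0.314, -0.003])]
scene mat_yellow [(0.87, [0.532, -0.158, -0.0])]
top cabinet [(0.87, [0.727, 0.23, -0.004]), (0.37, [0.687, -0.325, -0.002])]
top drawer []
top drawer_handle [(0.64, [0.548, 0.194, 0.111])]
top knob_grip [(0.91, [0.691, 0.168, 0.169])]
top knob_index [(0.71, [0.743, 0.178, 0.145])]
top mark_green [(0.7, [0.687, 0.165, 0.172]), (0.47, [0.69, 0.221, 0.139])]
top mat_green [(0.71, [0.487, -0.353, -0.001])]
top cheese_green [(0.83, [0.4, -0.478, -0.001]), (0.71, [0.348, -0.313, 0.004]), (0.66, [0.327, -0.417, 0.002])]
top cheese_yellow [(0.84, [0.547, -0.149, 0.003])]
top bowl [(0.94, [0.701, -0.132, -0.001])]
top brush [(0.64, [0.684, -0.32, 0.001])]
top mat_yellow [(0.58, [0.531, -0.158, 0.001])]
1.3
```

View pics/top0.png

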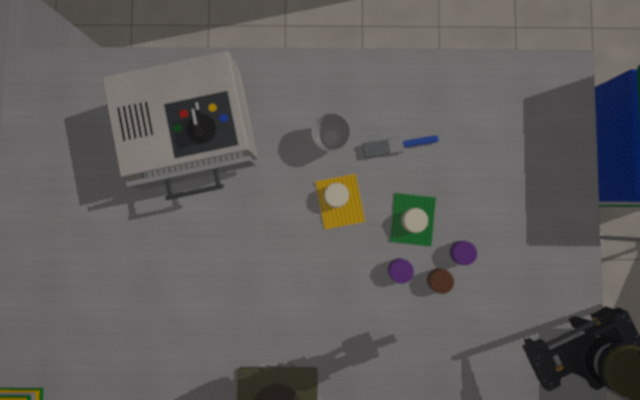

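View pics/scene0.png

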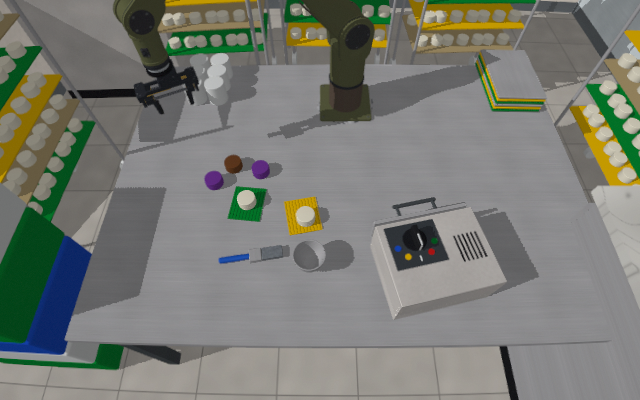

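```bash
cat > h.py <<'E'
from plant import r
import cv2,numpy as np
from scipy.spatial.transform import Rotation as R
def rel(pos,yaw,show=True):
    s=r.get_state();Rt=R.from_quat(s["eef_rot"]);
    T=np.array([[np.cos(yaw),np.sin(yaw),0],[np.sin(yaw),-np.cos(yaw),0],[0,0,-1]]).T
    T=np.column_stack([[np.cos(yaw),np.sin(yaw),0],[np.sin(yaw),-np.cos(yaw),0],[0,0,-1]])
    d=Rt.inv().apply(np.array(pos)-s["tool_pos"]); w=np.degrees((Rt.inv()*R.from_matrix(T)).as_rotvec())
    print("row",np.round(d,4).tolist(),np.round(w,2).tolist(),"clk",s["clock"],"tcp",np.round(s["tool_pos"],4),"q7",np.round(s["q"][-1],2))
def proj(p,pw,ext=None):
    E=p["extrinsics"] if ext is None else ext
    c=np.linalg.inv(E)@np.append(pw,1);a=c[:2]/c[2];a=a*(1+p["k1"]*(a@a));K=p["intrinsics"];return K[:2,:2]@a+K[:2,2]
def wristext(p,s):
    T=np.eye(4);T[:3,:3]=R.from_quat(s["eef_rot"]).as_matrix();T[:3,3]=s["tool_pos"];return T@p["tool_from_camera"]
E
python3 - <<'E'
from h import *
rel([0.50,0.18,0.33],0.215)
p=r.snapshot("wrist");print(np.round(p["tool_from_camera"],3))
E
```

```text
row [0.5295, -0.5797, -0.0913] [0.0, -0.0, 12.37] clk 1.3 tcp [ 0.2611 -0.5679  0.2387] q7 -0.22
[[ 0.    -0.954 -0.301  0.079]
 [ 1.     0.    -0.001 -0.001]
 [ 0.001 -0.301  0.954 -0.146]
 [ 0.     0.     0.     1.   ]]
```

Request:
carry_out:
  commands:
    - [0,0,-0.09,0,0,0]
    - [0,0,-0.09,0,0,0]
    - [0.53,-0.58,-0.09,0,0,12.4]
    - [0.53,-0.58,-0.09,0,0,12.4]
    - [0.53,-0.58,-0.09,0,0,12.4]
    - [0.53,-0.58,-0.09,0,0,12.4]
    - [0.53,-0.58,-0.09,0,0,12.4]
    - [0.53,-0.58,-0.09,0,0,12.4]
    - [0.53,-0.58,-0.09,0,0,12.4]
    - [0.53,-0.58,-0.09,0,0,12.4]
    - [0.53,-0.58,-0.09,0,0,12.4]
    - [0.53,-0.58,-0.09,0,0,12.4]
  fingers: 255

```text
clock: 2.55
tool_pos: [0.4137, -0.0898, 0.3291]
eef_rot: [0.994, 0.107, 0.001, 0.0]
contact_force: [0.1, -0.2, 0.4]
opening: 0.004
```

Run:
```python
from h import *
rel([0.50,0.18,0.33],0.215)
```

```text
row [0.1416, -0.2453, -0.0009] [0.03, -0.05, -0.05] clk 2.55 tcp [ 0.4137 -0.0898  0.3291] q7 -1.37
```

Request:
carry_out:
  commands:
    - [0.14,-0.245,0,0,0,0]
    - [0.14,-0.245,0,0,0,0]
    - [0.14,-0.245,0,0,0,0]
    - [0.14,-0.245,0,0,0,0]
    - [0.14,-0.245,0,0,0,0]
    - [0.14,-0.245,0,0,0,0]
    - [0.14,-0.245,0,0,0,0]
    - [0.14,-0.245,0,0,0,0]
    - [0.14,-0.245,0,0,0,0]

```text
clock: 3.45
tool_pos: [0.4978, 0.1757, 0.3286]
eef_rot: [0.994, 0.106, -0.0, 0.001]
contact_force: [0.1, -1.1, -0.2]
opening: 0.003
```

Run:
```python
from h import *
s=r.get_state();print(np.round(s["q"],2),np.round(s["tool_pos"],3))
p=r.snapshot("wrist");cv2.imwrite("pics/w1.png",p["img"])
for l in ["cabinet","drawer_handle","knob_grip","knob_index","mark_green","mark_red","mark_yellow","mark_blue"]:
    print(l,[(round(d["p"],2),np.round(d["xyz"],4).tolist()) for d in r.spot_point(p,l)[:3]])
```

```text
[-0.24  0.46 -0.29  1.73  0.16  0.98 -1.95] [0.498 0.176 0.329]
cabinet [(0.29, [0.4846, -0.3532, 0.0002])]
drawer_handle [(0.96, [0.5486, 0.1902, 0.1057])]
knob_grip []
knob_index []
mark_green []
mark_red []
mark_yellow []
mark_blue []
```

View pics/w1.png

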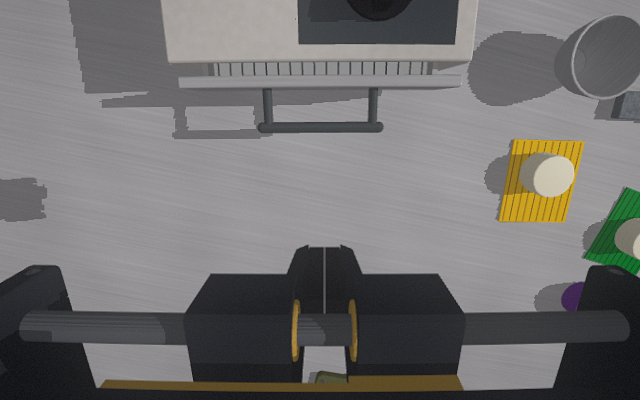

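```bash
cat >> h.py <<'E'
def ray(p,uv,z,ext=None):
    E=p["extrinsics"] if ext is None else ext
    K=p["intrinsics"];a0=np.array([(uv[0]-K[0,2])/K[0,0],(uv[1]-K[1,2])/K[1,1]]);a=a0.copy()
    for _ in range(20):a=a0/(1+p["k1"]*(a@a))
    d=E[:3,:3]@np.array([a[0],a[1],1]);o=E[:3,3];return o+d*(z-o[2])/d[2]
E
python3 - <<'E'
from h import *
s=r.get_state()
p=r.snapshot("wrist");E=wristext(p,s)
a=ray(p,(259,127),.107,E);b=ray(p,(383,127),.107,E);print(a,b,(a+b)/2,np.linalg.norm(a-b),np.arctan2(*(a-b)[[0,1]]))
c=ray(p,(168,62),.14,E);d=ray(p,(475,63.5),.14,E);print(c,d,(c+d)/2,np.linalg.norm(c-d))
rel([.5725,.195,.2],.215)
rel([.5725,.195,.088],.215)
E
```

```text
[0.53322061 0.26167522 0.107     ] [0.56291429 0.12501794 0.107     ] [0.54806745 0.19334658 0.107     ] 0.1398460820622931 -0.21395984700614934
[0.58026528 0.3533809  0.14      ] [0.64275621 0.05891285 0.14      ] [0.61151074 0.20614687 0.14      ] 0.30102582128352673
row [0.0765, -0.0014, 0.1287] [0.0, -0.0, -0.05] clk 3.95 tcp [0.498  0.1774 0.3287] q7 -1.95
row [0.0765, -0.0014, 0.2407] [0.0, -0.0, -0.05] clk 3.95 tcp [0.498  0.1774 0.3287] q7 -1.95
```

Request:
carry_out:
  commands:
    - [0.076,0,0.04,0,0,0]
    - [0.076,0,0.08,0,0,0]
    - [0.076,0,0.12,0,0,0]
    - [0.076,0,0.15,0,0,0]
    - [0.076,0,0.17,0,0,0]
    - [0.076,0,0.19,0,0,0]
    - [0.076,0,0.21,0,0,0]
    - [0.076,0,0.225,0,0,0]
    - [0.076,0,0.24,0,0,0]
    - [0.076,0,0.24,0,0,0]

```text
clock: 4.95
tool_pos: [0.5711, 0.1932, 0.0869]
eef_rot: [0.994, 0.107, -0.002, 0.001]
contact_force: [-0.0, 0.3, 0.0]
opening: 0.004
```

Run:
```python
from h import *
rel([.5725,.195,.088],.215)
p=r.snapshot("scene");cv2.imwrite("pics/s2.png",p["img"][150:350,300:540].repeat(3,0).repeat(3,1))
```

```text
row [0.0017, -0.0015, -0.0011] [0.04, 0.19, -0.02] clk 4.95 tcp [0.5711 0.1932 0.0869] q7 -2.02
```

View pics/s2.png

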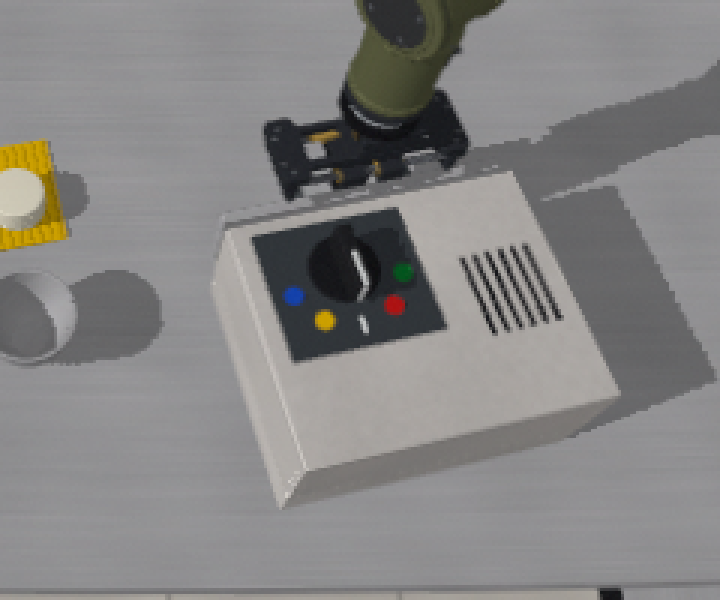

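Request:
carry_out:
  commands:
    - [-0.007,0,0,0,0,0]
    - [-0.012,0,0,0,0,0]
    - [-0.022,0,0,0,0,0]
    - [-0.035,0,0,0,0,0]
    - [-0.048,0,0,0,0,0]
    - [-0.061,0,0,0,0,0]
    - [-0.074,0,0,0,0,0]
    - [-0.087,0,0,0,0,0]
    - [-0.1,0,0,0,0,0]
    - [-0.11,0,0,0,0,0]
    - [-0.117,0,0,0,0,0]
    - [-0.12,0,0,0,0,0]

```text
clock: 6.2
tool_pos: [0.4598, 0.1693, 0.0897]
eef_rot: [0.994, 0.106, 0.005, -0.001]
contact_force: [13.0, -1.0, -5.1]
opening: 0.005
```

Run:
```python
from h import *
s=r.get_state();print(s["tool_pos"],s["contact_force"])
```

```text
[0.45977885 0.16926707 0.08974016] [13.04573391 -1.01890078 -5.08764151]
```

Request:
carry_out:
  commands:
    - [-0.003,0,0,0,0,0]
    - [-0.006,0,0,0,0,0]
    - [-0.006,0,0,0,0,0]

```text
clock: 6.5
tool_pos: [0.4598, 0.1693, 0.09]
eef_rot: [0.994, 0.105, 0.01, -0.003]
contact_force: [17.3, -0.3, -10.0]
opening: 0.004
```

Run:
```python
from h import *
s=r.get_state();print(s["tool_pos"],s["contact_force"])
p=r.snapshot("scene");print([(d["p"],d["xyz"]) for d in r.spot_point(p,"drawer_handle")])
print([(d["p"],d["xyz"]) for d in r.spot_point(p,"drawer")])
p=r.snapshot("top");cv2.imwrite("pics/t3.png",p["img"][30:230,70:310].repeat(3,0).repeat(3,1))
print([(d["p"],d["xyz"]) for d in r.spot_point(p,"drawer_handle")])
print([(d["p"],d["xyz"]) for d in r.spot_point(p,"drawer")])
```

```text
[0.45980573 0.16933983 0.09002274] [17.28743594 -0.26965533 -9.96190495]
[(0.97, [0.4474, 0.1687, 0.1072])]
[(0.5, [0.689, 0.1654, 0.17])]
[]
[(0.76, [0.5937, 0.2032, 0.0606])]
```

View pics/t3.png

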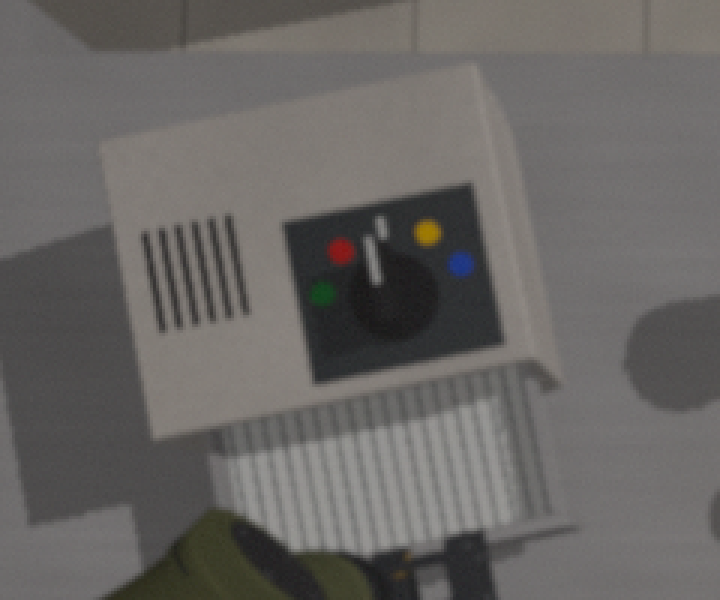

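Run:
```python
from h import *
rel([.468,.171,.090],.215)
rel([.468,.171,.24],.215)
```

```text
row [0.0084, 0.0001, 0.0002] [-0.21, -1.16, -0.22] clk 6.8 tcp [0.4598 0.1693 0.09  ] q7 -2.13
row [0.0114, -0.0005, -0.1498] [-0.21, -1.16, -0.22] clk 6.8 tcp [0.4598 0.1693 0.09  ] q7 -2.13
```

Request:
carry_out:
  commands:
    - [0.01,0,0,0,0,0]
    - [0.02,0,0,0,0,0]
    - [0.02,0,0,0,0,0]
    - [0.02,0,-0.03,0,0,0]
    - [0.02,0,-0.07,0,0,0]
    - [0.02,0,-0.11,0,0,0]
    - [0.02,0,-0.15,0,0,0]
    - [0.02,0,-0.17,0,0,0]
    - [0.02,0,-0.17,0,0,0]

```text
clock: 7.7
tool_pos: [0.4691, 0.1718, 0.2612]
eef_rot: [0.994, 0.107, 0.002, -0.001]
contact_force: [-0.3, -0.1, -0.3]
opening: 0.003
```

Run:
```python
from h import *
rel([.43,-.351-.013,.25],.215)
```

```text
row [-0.1526, 0.5152, 0.01] [-0.06, -0.26, -0.0] clk 7.7 tcp [0.4691 0.1718 0.2612] q7 -2.01
```

Request:
carry_out:
  commands:
    - [-0.15,0.515,0.01,0,0,0]
    - [-0.15,0.515,0.01,0,0,0]
    - [-0.15,0.515,0.01,0,0,0]
    - [-0.15,0.515,0.01,0,0,0]
    - [-0.15,0.515,0.01,0,0,0]
    - [-0.15,0.515,0.01,0,0,0]
    - [-0.15,0.515,0.01,0,0,0]
    - [-0.15,0.515,0.01,0,0,0]
    - [-0.15,0.515,0.01,0,0,0]
    - [-0.15,0.515,0.01,0,0,0]
    - [-0.15,0.515,0.01,0,0,0]
    - [-0.15,0.515,0.01,0,0,0]
  fingers: 0
  grip_force: 20

```text
clock: 8.9
tool_pos: [0.4282, -0.3696, 0.2464]
eef_rot: [0.995, 0.102, -0.002, 0.001]
contact_force: [-1.0, -0.5, -0.4]
opening: 0.999
```

Request:
carry_out:
  commands:
    - [0,0,0,0,0,0]
    - [0,0,0,0,0,0]
    - [0,0,0,0,0,0]

```text
clock: 9.2
tool_pos: [0.4321, -0.3618, 0.2485]
eef_rot: [0.994, 0.109, -0.0, -0.001]
contact_force: [-0.4, 0.1, 0.4]
opening: 1.001
```

Run:
```python
from h import *
s=r.get_state();print(np.round(s["q"],2),s["tool_pos"])
p=r.snapshot("wrist");cv2.imwrite("pics/w4.png",p["img"]);E=wristext(p,s)
for f in (r.spot_point,r.spot_in):
  for d in f(p,"cheese_green"):print(d["p"],np.round(d["xyz"],4),proj(p,d["xyz"],E))
p=r.snapshot("top")
print([(d["p"],d["xyz"]) for d in r.spot_point(p,"drawer_handle")])
print([(d["p"],d["xyz"]) for d in r.spot_point(p,"drawer")])
cv2.imwrite("pics/t4.png",p["img"][30:230,70:310].repeat(3,0).repeat(3,1))
```

```text
[ 0.8   0.6  -0.31  1.74  0.23  0.84 -0.96] [ 0.43208927 -0.36181728  0.24845526]
0.91 [ 0.3271 -0.4168 -0.0033] [348.1785591 249.8052369]
0.87 [ 0.3506 -0.3136  0.0021] [276.3719737  220.20159228]
0.66 [ 0.4856 -0.3482  0.0013] [324.34200051 122.81250352]
0.57 [ 0.4023 -0.4769  0.0007] [406.89419463 208.99148423]
0.78 [ 0.4858 -0.352   0.0362] [327.7160842  125.33208862]
0.66 [ 0.3344 -0.4147  0.033 ] [349.94267719 257.03730148]
0.64 [ 0.4057 -0.4757  0.0368] [414.14486749 215.79108853]
0.59 [ 0.3563 -0.3168  0.0359] [275.74457694 226.27868616]
[(0.69, [0.7239, 0.2106, 0.14]), (0.59, [0.4459, 0.1695, 0.1133])]
[(0.85, [0.5982, 0.2045, 0.0611])]
```

View pics/w4.png

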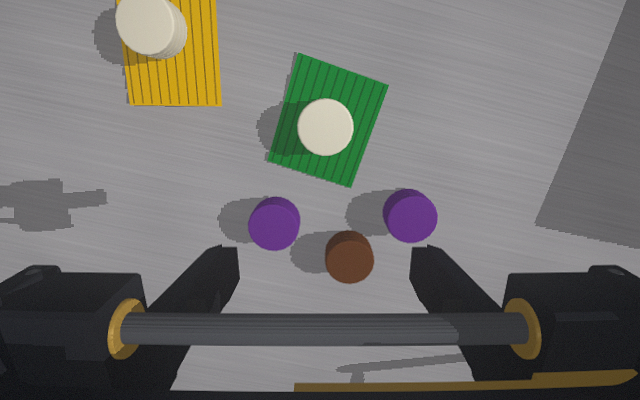

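View pics/t4.png

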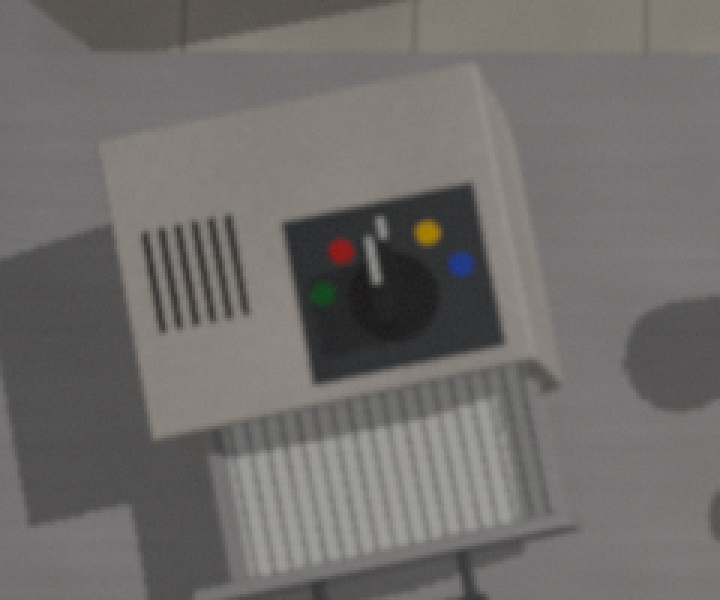

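Run:
```python
from h import *
s=r.get_state()
p=r.snapshot("wrist");E=wristext(p,s)
c=ray(p,(325.5,126.5),.039,E);print(c,[ray(p,u,.039,E) for u in((297,127),(354,127))])
rel([c[0],c[1],.12],.215)
rel([c[0],c[1],.009],.215)
```

```text
[ 0.48415299 -0.35211243  0.039     ] [array([ 0.47701654, -0.32187299,  0.039     ]), array([ 0.49029524, -0.38256791,  0.039     ])]
row [0.0536, -0.0003, 0.1289] [0.01, -0.01, -0.01] clk 9.55 tcp [ 0.4318 -0.3638  0.2489] q7 -0.96
row [0.0536, -0.0003, 0.2399] [0.01, -0.01, -0.01] clk 9.55 tcp [ 0.4318 -0.3638  0.2489] q7 -0.96
```

Request:
carry_out:
  commands:
    - [0.054,0,0.04,0,0,0]
    - [0.054,0,0.085,0,0,0]
    - [0.054,0,0.125,0,0,0]
    - [0.054,0,0.16,0,0,0]
    - [0.054,0,0.19,0,0,0]
    - [0.054,0,0.21,0,0,0]
    - [0.054,0,0.225,0,0,0]
    - [0.054,0,0.235,0,0,0]
    - [0.054,0,0.239,0,0,0]
    - [0.054,0,0.239,0,0,0]
    - [0.054,0,0.239,0,0,0]

```text
clock: 10.65
tool_pos: [0.4851, -0.3529, 0.0106]
eef_rot: [0.994, 0.107, 0.001, 0.001]
contact_force: [0.8, -1.0, -0.1]
opening: 1.003
```

Request:
carry_out:
  commands:
    - [0,0,0,0,0,0]
    - [0,0,0,0,0,0]
    - [0,0,0,0,0,0]
    - [0,0,0,0,0,0]
    - [0,0,0,0,0,0]
    - [0,0,0,0,0,0]
  fingers: 255
  grip_force: 20

```text
clock: 11.25
tool_pos: [0.4846, -0.3525, 0.01]
eef_rot: [0.994, 0.107, 0.0, 0.0]
contact_force: [-0.5, 0.7, 4.5]
opening: 0.695
```

Run:
```python
from h import *
s=r.get_state();print(s["tool_pos"],s["opening"],s["contact_force"])
```

```text
[ 0.48457288 -0.35246878  0.0100283 ] 0.6946519557076575 [-0.50067878  0.72993784  4.48756044]
```

Request:
carry_out:
  commands:
    - [0,0,-0.01,0,0,0]
    - [0,0,-0.04,0,0,0]
    - [0,0,-0.08,0,0,0]
    - [0,0,-0.12,0,0,0]
    - [0,0,-0.16,0,0,0]
    - [0,0,-0.2,0,0,0]
    - [0,0,-0.22,0,0,0]
    - [0,0,-0.22,0,0,0]

```text
clock: 12.05
tool_pos: [0.4861, -0.3535, 0.2333]
eef_rot: [0.994, 0.107, 0.003, 0.002]
contact_force: [1.0, -0.9, -2.1]
opening: 0.693
```

Run:
```python
from h import *
print(r.get_state()["opening"])
rel([.556,.192,.23],.215)
```

```text
0.693077115146347
row [0.1842, -0.5182, 0.0016] [0.28, -0.28, -0.06] clk 12.05 tcp [ 0.4861 -0.3535  0.2333] q7 -1.03
```

Request:
carry_out:
  commands:
    - [0.005,-0.015,0,0,0,0]
    - [0.016,-0.045,0,0,0,0]
    - [0.032,-0.09,0,0,0,0]
    - [0.048,-0.135,0,0,0,0]
    - [0.064,-0.18,0,0,0,0]
    - [0.08,-0.225,0,0,0,0]
    - [0.096,-0.27,0,0,0,0]
    - [0.112,-0.315,0,0,0,0]
    - [0.128,-0.36,0,0,0,0]
    - [0.144,-0.405,0,0,0,0]
    - [0.16,-0.45,0,0,0,0]
    - [0.172,-0.484,0,0,0,0]

```text
clock: 13.25
tool_pos: [0.547, 0.1616, 0.2275]
eef_rot: [0.994, 0.109, -0.002, -0.001]
contact_force: [0.1, -0.1, -1.2]
opening: 0.694
```

Request:
carry_out:
  commands:
    - [0.009,-0.024,0,0,0,0]
    - [0.012,-0.034,0,0,0,0]
    - [0.012,-0.034,0,0,0,0]
    - [0.012,-0.034,0,0,0,0]

```text
clock: 13.65
tool_pos: [0.5532, 0.1907, 0.2287]
eef_rot: [0.994, 0.106, -0.001, 0.001]
contact_force: [0.1, -0.6, -1.8]
opening: 0.692
```

Run:
```python
from h import *
s=r.get_state();print(s["opening"],s["q"].round(2))
p=r.snapshot("wrist");cv2.imwrite("pics/w5.png",p["img"])
rel([.556,.192,.1],.215)
rel([.556,.192,.068],.215)
```

```text
0.6920866471271918 [-0.28  0.65 -0.23  1.7   0.19  0.82 -1.95]
row [0.003, -0.0016, 0.129] [0.12, 0.12, -0.18] clk 13.7 tcp [0.5536 0.1902 0.229 ] q7 -1.95
row [0.0031, -0.0016, 0.161] [0.12, 0.12, -0.18] clk 13.7 tcp [0.5536 0.1902 0.229 ] q7 -1.95
```

View pics/w5.png

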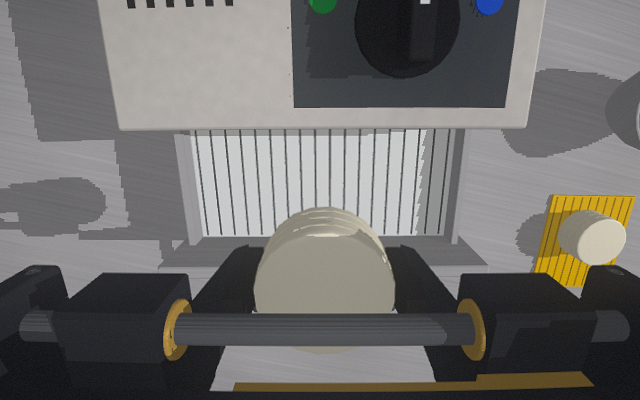

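Run:
```python
from h import *
s=r.get_state()
p=r.snapshot("wrist");E=wristext(p,s);Rt=R.from_quat(s["eef_rot"])
for u,z in [((324,128),.14),((324,237),.127),((324,246),.127)]:
    w=ray(p,u,z,E);print(w,Rt.inv().apply(w-s["tool_pos"]))
```

```text
[0.61269285 0.20432882 0.14      ] [ 0.06093216 -0.00159958  0.08887375]
[0.52381411 0.18518892 0.127     ] [-0.0299572  -0.00160492  0.10206045]
[0.51566319 0.18343482 0.127     ] [-0.03829472 -0.00160397  0.10207757]
```

Run:
```python
from h import *
s=r.get_state()
p=r.snapshot("wrist");E=wristext(p,s);Rt=R.from_quat(s["eef_rot"])
for u,z in [((324,128),.14),((200,237),.06),((180,265),.127),((190,132),.082)]:
    w=ray(p,u,z,E);print(w,Rt.inv().apply(w-s["tool_pos"]))
i=p["img"];cv2.imwrite("pics/w5c.png",i[220:300,140:300].repeat(5,0).repeat(5,1))
```

```text
[0.61300517 0.20432052 0.14      ] [ 0.06090934 -0.00160025  0.08917506]
[0.46709128 0.30976089 0.06      ] [-0.05951684 -0.13546182  0.1690947 ]
[0.47116368 0.30316448 0.127     ] [-0.05701471 -0.12803155  0.10210494]
[0.58015266 0.32159664 0.082     ] [ 0.05347953 -0.12326808  0.14695664]
```

View pics/w5c.png

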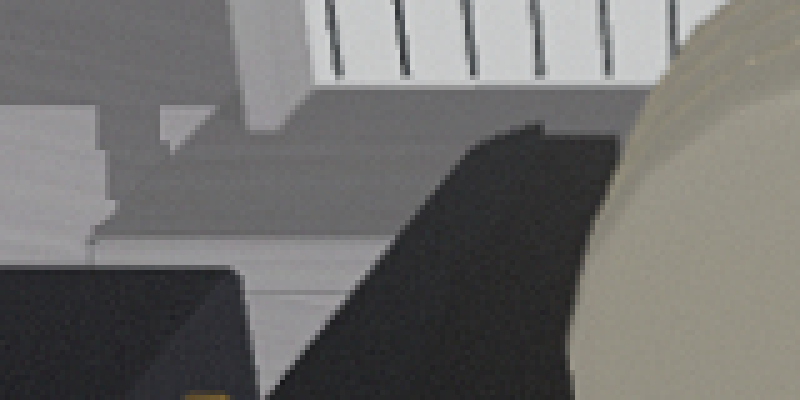

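Request:
carry_out:
  commands:
    - [0.001,0,0.03,0,0,0]
    - [0.001,0,0.07,0,0,0]
    - [0.001,0,0.1,0,0,0]
    - [0.001,0,0.125,0,0,0]
    - [0.001,0,0.14,0,0,0]
    - [0.001,0,0.15,0,0,0]
    - [0.001,0,0.156,0,0,0]
    - [0.001,0,0.159,0,0,0]
    - [0.001,0,0.161,0,0,0]
    - [0.001,0,0.161,0,0,0]
    - [0.001,0,0.161,0,0,0]

```text
clock: 14.9
tool_pos: [0.5554, 0.1931, 0.0693]
eef_rot: [0.994, 0.107, 0.001, -0.0]
contact_force: [0.4, 0.5, -0.6]
opening: 0.695
```

Run:
```python
from h import *
s=r.get_state();print(s["tool_pos"],s["opening"],s["contact_force"],s["eef_rot"])
```

```text
[0.5554149  0.19314167 0.06927532] 0.6945309202066213 [ 0.43705594  0.51551556 -0.57612359] [ 9.94259501e-01  1.06994116e-01  5.39354095e-04 -1.17097310e-04]
```

Request:
carry_out:
  commands:
    - [0,0,0.001,0,0,0]
    - [0,0,0.002,0,0,0]
    - [0,0,0.002,0,0,0]

```text
clock: 15.2
tool_pos: [0.5553, 0.1931, 0.067]
eef_rot: [0.994, 0.107, 0.0, -0.0]
contact_force: [0.1, -0.5, 0.7]
opening: 0.695
```

Request:
carry_out:
  commands:
    - [0,0,0.001,0,0,0]
    - [0,0,0.001,0,0,0]

```text
clock: 15.4
tool_pos: [0.5561, 0.1933, 0.067]
eef_rot: [0.994, 0.107, 0.001, -0.0]
contact_force: [-0.1, -0.4, 8.3]
opening: 0.695
```

Request:
carry_out:
  commands:
    - [0,0,0,0,0,0]
    - [0,0,0,0,0,0]
    - [0,0,0,0,0,0]
    - [0,0,0,0,0,0]
    - [0,0,0,0,0,0]
    - [0,0,0,0,0,0]
  fingers: 0

```text
clock: 16.0
tool_pos: [0.555, 0.193, 0.0656]
eef_rot: [0.994, 0.107, -0.0, 0.0]
contact_force: [1.0, -0.1, 0.2]
opening: 1.0
```

Request:
carry_out:
  commands:
    - [0,0,-0.02,0,0,0]
    - [0,0,-0.05,0,0,0]
    - [0,0,-0.09,0,0,0]
    - [0,0,-0.13,0,0,0]
    - [0,0,-0.16,0,0,0]
    - [0,0,-0.17,0,0,0]
    - [0,0,-0.17,0,0,0]

```text
clock: 16.7
tool_pos: [0.5557, 0.1932, 0.2369]
eef_rot: [0.994, 0.107, 0.001, -0.0]
contact_force: [0.1, 0.6, -0.9]
opening: 1.004
```

Run:
```python
from h import *
s=r.get_state();print(s["q"].round(2))
p=r.snapshot("wrist");cv2.imwrite("pics/w6.png",p["img"])
rel([.4,.159,.237],.215)
```

```text
[-0.28  0.64 -0.24  1.68  0.19  0.83 -1.95]
row [-0.1584, 0.0001, -0.0017] [0.02, 0.02, -0.04] clk 16.75 tcp [0.5548 0.1928 0.2353] q7 -1.95
```

View pics/w6.png

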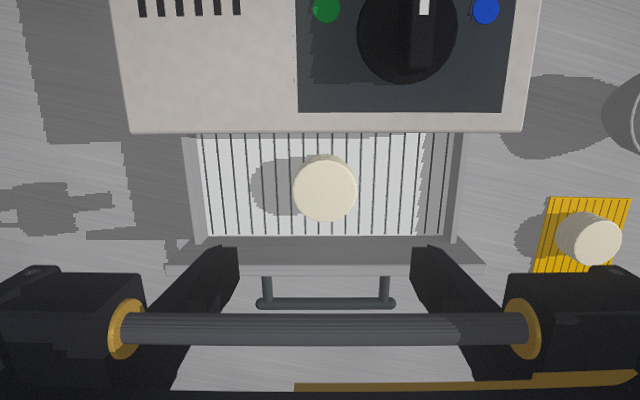

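Request:
carry_out:
  commands:
    - [-0.05,0,0,0,0,0]
    - [-0.1,0,0,0,0,0]
    - [-0.14,0,0,0,0,0]
    - [-0.147,0,0,0,0,0]
    - [-0.147,0,0,0,0,0]
    - [-0.147,0,0.04,0,0,0]
    - [-0.147,0,0.08,0,0,0]
    - [-0.147,0,0.11,0,0,0]
    - [-0.147,0,0.13,0,0,0]
    - [-0.147,0,0.143,0,0,0]
    - [-0.147,0,0.143,0,0,0]
    - [-0.147,0,0.143,0,0,0]
  fingers: 255

```text
clock: 17.95
tool_pos: [0.4124, 0.162, 0.092]
eef_rot: [0.994, 0.107, 0.0, 0.0]
contact_force: [0.0, 0.2, 0.3]
opening: 0.005
```

Run:
```python
from h import *
s=r.get_state();print(s["q"].round(2),s["contact_force"])
rel([.564-.015*.977,.1935,.092],.215)
```

```text
[-0.43  0.75 -0.08  2.22  0.32  0.18 -2.16] [0.00578479 0.15081326 0.33933133]
row [0.1405, -0.0017, 0.0] [0.01, -0.01, -0.05] clk 17.95 tcp [0.4124 0.162  0.092 ] q7 -2.16
```

Request:
carry_out:
  commands:
    - [0.005,0,0,0,0,0]
    - [0.01,0,0,0,0,0]
    - [0.016,0,0,0,0,0]
    - [0.023,0,0,0,0,0]
    - [0.031,0,0,0,0,0]
    - [0.04,0,0,0,0,0]
    - [0.05,0,0,0,0,0]
    - [0.06,0,0,0,0,0]
    - [0.07,0,0,0,0,0]
    - [0.08,0,0,0,0,0]
    - [0.09,0,0,0,0,0]
    - [0.1,0,0,0,0,0]

```text
clock: 19.15
tool_pos: [0.5099, 0.1832, 0.0927]
eef_rot: [0.994, 0.107, -0.0, -0.0]
contact_force: [-1.1, -0.2, 0.4]
opening: 0.007
```

Request:
carry_out:
  commands:
    - [0.009,0,0,0,0,0]
    - [0.017,0,0,0,0,0]
    - [0.024,0,0,0,0,0]
    - [0.03,0,0,0,0,0]
    - [0.034,0,0,0,0,0]
    - [0.037,0,0,0,0,0]
    - [0.039,0,0,0,0,0]
    - [0.039,0,0,0,0,0]

```text
clock: 19.95
tool_pos: [0.5444, 0.1906, 0.0924]
eef_rot: [0.994, 0.107, -0.003, 0.001]
contact_force: [-5.8, -0.3, 3.5]
opening: 0.005
```

Run:
```python
from h import *
s=r.get_state();print(s["q"].round(2),s["contact_force"],s["tool_pos"])
p=r.snapshot("scene");print([(d["p"],d["xyz"]) for d in r.spot_point(p,"drawer_handle")])
```

```text
[-0.31  0.84 -0.19  1.82  0.29  0.52 -2.05] [-5.80843696 -0.33141424  3.52854296] [0.54444984 0.19061446 0.0924133 ]
[(0.64, [0.5645, 0.1952, 0.106])]
```

Request:
carry_out:
  commands:
    - [0.002,0,0,0,0,0]
    - [0.004,0,0,0,0,0]
    - [0.006,0,0,0,0,0]
    - [0.006,0,0,0,0,0]

```text
clock: 20.45
tool_pos: [0.5446, 0.1905, 0.092]
eef_rot: [0.994, 0.108, -0.008, 0.002]
contact_force: [-17.5, -1.4, 12.7]
opening: -0.0
```

Request:
carry_out:
  commands:
    - [-0.01,0,0,0,0,0]
    - [-0.02,0,0,0,0,0]
    - [-0.03,0,0,0,0,0]
    - [-0.03,0,0,0,0,0]
    - [-0.03,0,-0.04,0,0,0]
    - [-0.03,0,-0.09,0,0,0]
    - [-0.03,0,-0.14,0,0,0]
    - [-0.03,0,-0.19,0,0,0]
    - [-0.01,0,-0.23,0,0,0]
    - [0.04,0.02,-0.23,0,0,0]
    - [0.07,0.05,-0.23,0,0,0]
    - [0.07,0.05,-0.23,0,0,0]

```text
clock: 21.65
tool_pos: [0.6379, 0.1522, 0.3222]
eef_rot: [0.995, 0.102, 0.002, 0.002]
contact_force: [-0.1, -0.3, -0.5]
opening: 0.007
```

Request:
carry_out:
  commands:
    - [0,0,0,0,0,0]
    - [0,0,0,0,0,0]
    - [0,0,0,0,0,0]
  fingers: 130

```text
clock: 21.95
tool_pos: [0.6312, 0.1598, 0.323]
eef_rot: [0.994, 0.108, -0.0, -0.0]
contact_force: [-0.5, -0.2, -1.0]
opening: 0.255
```

Run:
```python
from h import *
s=r.get_state();print(s["q"].round(2),s["tool_pos"],s["opening"])
p=r.snapshot("wrist");cv2.imwrite("pics/w7.png",p["img"]);E=wristext(p,s)
for l in ["knob_grip","knob_index","mark_green","mark_red","mark_yellow","mark_blue"]:
    print(l,[(round(d["p"],2),np.round(d["xyz"],4).tolist(),proj(p,d["xyz"],E).round()) for d in r.spot_point(p,l)[:2]])
p=r.snapshot("scene");print([(d["p"],d["xyz"]) for d in r.spot_point(p,"drawer_handle")])
```

```text
[-0.18  0.65 -0.28  1.36  0.18  1.15 -1.83] [0.63121082 0.15980137 0.32295308] 0.2545160544905093
knob_grip []
knob_index []
mark_green [(0.54, [0.6922, 0.2205, 0.141], array([279., 109.])), (0.28, [0.6908, 0.1676, 0.1675], array([332., 124.]))]
mark_red [(0.52, [0.7251, 0.2115, 0.1416], array([294.,  76.]))]
mark_yellow [(0.58, [0.7423, 0.1379, 0.1432], array([373.,  75.])), (0.42, [0.7256, 0.2119, 0.144], array([294.,  75.]))]
mark_blue [(0.52, [0.7169, 0.1154, 0.1387], array([388., 107.]))]
[(0.68, [0.5633, 0.1945, 0.1065])]
```

View pics/w7.png

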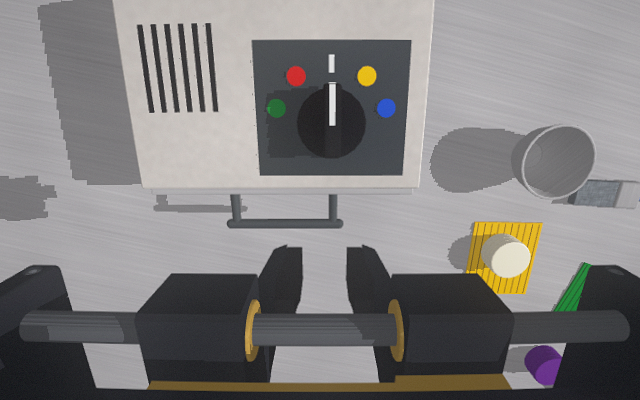

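Run:
```python
from h import *
from scipy.optimize import least_squares
s=r.get_state()
p=r.snapshot("wrist");E=wristext(p,s)
i=p["img"].astype(int)
hsv=cv2.cvtColor(p["img"],cv2.COLOR_BGR2HSV)
ps=[]
for u0,v0 in [(277,108),(296,76),(367,76),(386,108)]:
    m=np.zeros(hsv.shape[:2],bool);m[v0-14:v0+15,u0-14:u0+15]=hsv[v0-14:v0+15,u0-14:u0+15,1]>130
    v,u=np.nonzero(m);print(u.mean(),v.mean(),m.sum());ps.append(ray(p,(u.mean(),v.mean()),.142,E)[:2])
a=np.array([1.3,.65,-.65,-1.3]);ps=np.array(ps)
f=lambda x:(x[:2]+.056*np.c_[np.cos(x[2]+a),np.sin(x[2]+a)]-ps).ravel()
o=least_squares(f,[.69,.166,.21]);print(o.x,f(o.x).round(4))
for u in [(333,85),(331.5,125)]:print(ray(p,u,.184,E))
print(ray(p,(331.5,122),.148,E))
c=o.x
rel([c[0],c[1],.20],c[2]); rel([c[0],c[1],.155],c[2])
```

```text
274.5931558935361 108.61977186311788 263
294.1540983606557 76.37704918032787 305
364.8295081967213 76.33770491803278 305
384.2332155477032 108.14487632508833 283
[0.689692   0.1673814  0.21798219] [ 0.0001 -0.0001 -0.0001 -0.      0.0001  0.0001 -0.0001  0.0001]
[0.72394303 0.1725711  0.184     ]
[0.69150361 0.16657411 0.184     ]
[0.69216897 0.1659345  0.148     ]
row [0.0582, 0.0037, 0.1227] [0.01, -0.0, -0.2] clk 22.45 tcp [0.6321 0.1586 0.3227] q7 -1.83
row [0.0582, 0.0037, 0.1677] [0.01, -0.0, -0.2] clk 22.45 tcp [0.6321 0.1586 0.3227] q7 -1.83
```

Request:
carry_out:
  commands:
    - [0.058,0.004,0.03,0,0,0]
    - [0.058,0.004,0.07,0,0,0]
    - [0.058,0.004,0.1,0,0,0]
    - [0.058,0.004,0.12,0,0,0]
    - [0.058,0.004,0.12,0,0,0]
    - [0.058,0.004,0.14,0,0,0]
    - [0.058,0.004,0.155,0,0,0]
    - [0.058,0.004,0.167,0,0,0]
    - [0.058,0.004,0.169,0,0,0]
    - [0.058,0.004,0.169,0,0,0]
  fingers: 90

```text
clock: 23.45
tool_pos: [0.6897, 0.167, 0.1538]
eef_rot: [0.994, 0.107, -0.0, 0.0]
contact_force: [0.1, -0.6, -0.2]
opening: 0.653
```

Run:
```python
from h import *
s=r.get_state();print(s["contact_force"],s["opening"])
rel([.6897,.1674,.153],.218)
```

```text
[ 0.11047421 -0.57621457 -0.16377518] 0.6525748825888068
row [0.0001, -0.0004, 0.0008] [0.0, 0.0, -0.21] clk 23.45 tcp [0.6897 0.167  0.1538] q7 -1.84
```

Request:
carry_out:
  commands:
    - [0,0,0,0,0,0]
    - [0,0,0,0,0,0]
    - [0,0,0,0,0,0]
    - [0,0,0,0,0,0]
    - [0,0,0,0,0,0]
    - [0,0,0,0,0,0]
  fingers: 255
  grip_force: 30

```text
clock: 24.05
tool_pos: [0.69, 0.1658, 0.1539]
eef_rot: [0.994, 0.107, 0.0, 0.001]
contact_force: [0.4, -2.4, 2.8]
opening: 0.18
```

Request:
carry_out:
  commands:
    - [0,0,0,0,0,-6]
    - [0,0,0,0,0,-14]
    - [0,0,0,0,0,-22]
    - [0,0,0,0,0,-30]
    - [0,0,0,0,0,-38]
    - [0,0,0,0,0,-46]
    - [0,0,0,0,0,-54]
    - [0,0,0,0,0,-62]
    - [0,0,0,0,0,-69]
    - [0,0,0,0,0,-75]
    - [0,0,0,0,0,-75]
    - [0,0,0,0,0,-75]

```text
clock: 25.25
tool_pos: [0.6897, 0.1661, 0.1539]
eef_rot: [0.725, 0.689, -0.0, 0.0]
contact_force: [-1.9, -3.1, 2.6]
opening: 0.18
```

Run:
```python
from h import *
s=r.get_state();print(s["contact_force"],s["opening"],s["moment"],s["q"].round(2))
rel([.6897,.1674,.153],.218+1.3)
```

```text
[-1.88773114 -3.10270378  2.60366908] 0.17966894498661165 [-0.63961063  0.14215565 -0.07646032] [-0.03  0.95 -0.58  1.34  0.55  1.01 -0.77]
row [0.0013, -0.0001, 0.0009] [-0.0, 0.07, 0.12] clk 25.25 tcp [0.6897 0.1661 0.1539] q7 -0.77
```

Turned to target. I let go, rise and check.

Request:
carry_out:
  commands:
    - [0,0,0,0,0,0]
    - [0,0,0,0,0,0]
    - [0,0,0,0,0,0]
    - [0,0,0,0,0,0]
    - [0,0,0,0,0,0]
    - [0,0,-0.03,0,0,0]
    - [0,0,-0.07,0,0,0]
    - [0,0,-0.11,0,0,0]
    - [-0.05,0,-0.15,0,0,0]
    - [-0.08,0,-0.18,0,0,0]
    - [-0.08,0,-0.18,0,0,0]
    - [-0.08,0,-0.18,0,0,0]
  fingers: 90

```text
clock: 26.45
tool_pos: [0.6865, 0.0857, 0.335]
eef_rot: [0.725, 0.689, 0.001, 0.001]
contact_force: [0.5, 0.8, -2.0]
opening: 0.647
```

Run:
```python
from h import *
s=r.get_state();print(s["contact_force"],s["tool_pos"])
p=r.snapshot("wrist");cv2.imwrite("pics/w8.png",p["img"])
for n in("scene","top"):
  p=r.snapshot(n);cv2.imwrite(f"pics/{n}9.png",p["img"])
  for l in ["knob_grip","knob_index","mark_green","drawer_handle"]:
    print(l,[(round(d["p"],2),np.round(d["xyz"],4).tolist()) for d in r.spot_point(p,l)[:2]])
```

```text
[ 0.53549859  0.75731876 -2.03909705] [0.68653377 0.08571532 0.33503723]
knob_grip [(0.59, [0.6906, 0.1649, 0.1687])]
knob_index [(0.68, [0.6904, 0.2229, 0.1408])]
mark_green [(0.61, [0.6958, 0.2206, 0.1408])]
drawer_handle [(0.74, [0.5665, 0.1943, 0.1071]), (0.48, [0.6939, 0.2191, 0.1389])]
knob_grip []
knob_index []
mark_green []
drawer_handle []
```

View pics/w8.png

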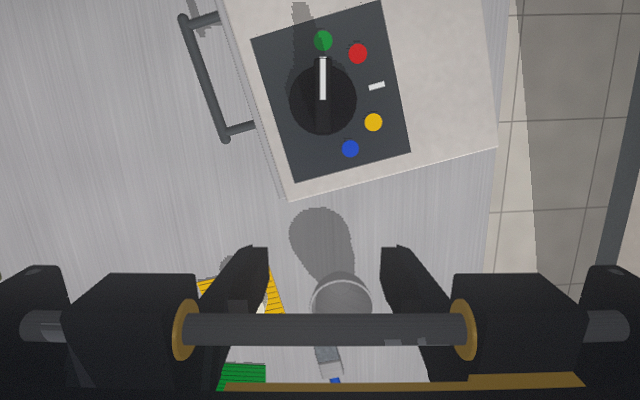

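View pics/scene9.png

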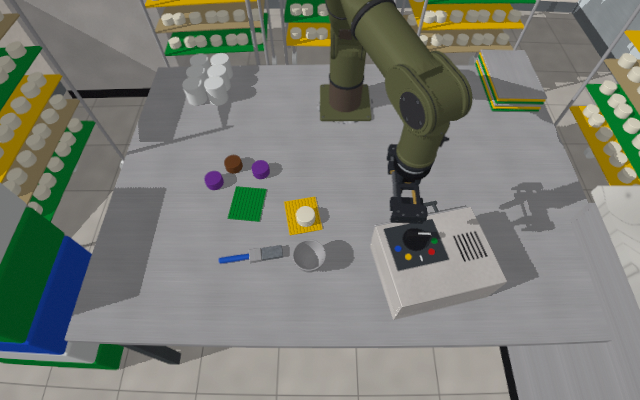

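Request:
carry_out:
  commands:
    - [0,0,0,0,0,0]
    - [0,0,0,0,0,0]
    - [0,0,0,0,0,0]

```text
clock: 27.3
tool_pos: [0.6858, 0.0871, 0.3338]
eef_rot: [0.724, 0.69, 0.0, 0.0]
contact_force: [0.2, 0.0, 0.6]
opening: 0.647
```

```bash
python3 -c "
from plant import r
print(r.get_state()['contact_force'],r.finish_job())"
```

```text
the job is handed in; nothing more can be done
[0.17343152 0.00068715 0.59805118] None
```

I finished all the steps and handed the job in at about 27 s of the 72 s allowed; the hand-in reports no verdict.

- **Drawer open:** I hooked the handle with the shut fingers and pulled until the drawer stopped against its end stop. The measured handle position agreed with fully out.
- **Cheese:** I took it from the green mat and lowered it to the tray until it touched. Then I let go; the wrist picture showed it standing flat near the middle of the bare floor.
- **Drawer shut:** I pushed the bar until it met firm resistance. The handle then read about x 0.564, against 0.561 worked out for shut, so it was shut as far as I could measure.
- **Knob:** I turned it anticlockwise by 1.3 rad, let go and backed off.

**Last checks:** The white pointer aims at the green mark. The networks put the index point about 6 mm from the mark, within their own error. The gripper is well clear, with almost no force on it, and in the last scene picture the yellow mat's cheese, the bowl and the brush look undisturbed.

**Not confirmed:** The last top-camera look found neither the knob, the green mark nor the handle, so it confirmed nothing. I could not see the cheese once the drawer was shut.

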